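# Draw a sprung reach rod to its length ring through its pull gauge

### The arm

A 6-joint arm with a two-finger parallel gripper is mounted at the origin on a cart in front of the work surface, level with it; the furniture and walls round the work are solid. World frame = base frame: x ahead of the robot, y to its left, z up, the work surface at z = 0. Lengths are in m, angles in rad, forces in N, time in s.
With the tool pointing down it reaches from about 0.35 to 0.775 m from the base axis. Payload 5.5 kg.
Tool frame: the origin (TCP) lies between the finger pads, 19 mm behind the fingertips; this is the grasp point; z points along the fingers, y is the line along which they close (so a half turn about z gives the same grasp; the last joint's range is limited). The gripper opens to 85 mm and grips with 20 to 120 N. Pads are 22 mm wide; open, the fingers measure 114 mm over their backs; the gripper's body (76 mm by 85 mm) begins 54 mm behind the grasp point. The pads swing forward as they close: fully open they stand 13 mm farther back than shut.
Start: joints at [1.176, 0.313, 0.046, 1.304, 0, 1.431], TCP at [0.145, 0.556, 0.25] pointing down, gripper open.
Joint ranges: [-2.76, 2.76], [-0.86, 1.69], [-1.03, 1.26], [-2.2, 2.34], [-1.47, 1.5], [-3.14, 3.14]. Speed limits (rad/s): [2.57, 2.57, 3.14, 3.14, 3.14, 3.14].

### API

Orientations are given as a unit quaternion [w, x, y, z].
In Python, from workcell import env gives the robot as it stands.
- The arm moves only by the tool nudge_tcp, called after ">>>" as name(argument=value, ...), one argument or row to a line, values as JSON. Schema: {"type":"object","properties":{"increments":{"type":"array","items":{"type":"array","items":{"type":"array","items":{"type":"number"},"minItems":6,"maxItems":6},"minItems":1,"maxItems":8},"minItems":1,"maxItems":1},"jaw":{"type":"number"},"grip_force":{"type":"number"},"only":{"type":"string"},"quiet":{"type":"boolean"},"lines":{"type":"string"}},"required":["increments"],"additionalProperties":false}. increments is a list that holds a single list of rows (three levels of brackets), with 1 to 8 rows, each of 6 numbers: dx, dy, dz in m, then a rotation vector rx, ry, rz in rad; each row is the pose to reach, as a shift and turn from the pose commanded when the call began, along the tool's axes at that moment; what a row does not reach only later rows make up. A row lasts 1/8 s, in which the tool goes at most 0.0625 m and 0.188 rad, less where a joint would pass 70% of its speed; a pose out of reach is approached as far as the arm can. jaw is the finger opening in m, set as the call begins (left out keeps the last). The fingers move at their own pace and stop on an object; grip_force is the grip in N (left out, the last holds). Time passes only in rows, so rows that do not move let the fingers close. The tool returns the time, the measured TCP pose, the force, the opening and the grip force at its end. only (a regular expression) keeps the lines of the reply that match it, lines (a string "A,B") keeps lines A to B, and quiet returns only ok. Input that does not fit is refused with a message, and nothing moves.
- env.get_state(): the state, without advancing time (a new reading comes with each control period).
- env.read_camera(name): name is "side" or "top"; returns a dict with "image" (480x640x3 uint8, red, green, blue), "K" (3x3 intrinsics, pixels), "D" ([k1, k2, p1, p2, k3] as OpenCV has them; the pictures are not rectified), "R" (3x3) and "t" (3): a world point X has camera coordinates R X + t. Camera axes: x right, y down, z forward; pixel columns grow to the right and rows downward; lengths in m; the calibration is good to about 2 mm. A picture is of the moment at which its call begins. There is no depth.
- env.hand_in(): hands the job in; it is judged then, once.
The state is a dict: "clock": time; "joint_pos": joint angles; "qvel": joint speeds; "tau": joint torques, N m; "tcp_pos": TCP position; "orientation": TCP orientation; "wrist_force": force on the tool from outside, world axes, zero at the start; "ft_torque": the same for the moment, N m; "finger_gap": finger opening in m; "grip_force": force on a finger pad.
Only numpy, scipy, OpenCV 4.12 (cv2) and the standard library are available. Lean on these libraries where they do the work, as an engineer would, in place of code of your own. Each camera call takes 0.05 s, during which the arm holds its last target. There are 200 camera calls.

### The job

Check the return spring of the telescoping reach rod clamped on the bench: take the upright black grip at its end and gently pull it straight out along the rod. First draw only the gauge slide out until its ring has just come fully out of the gauge barrel and pause there for a second with the rod still fully home; then pull on smoothly until the length ring on the rod has just come fully out of the tube mouth, without drawing it well past. Finish while still gripping and holding the rod steady there for the reading (do not let go), and leave the things round it alone.

Things in the scene. Friction and masses are not known exactly. Their poses are not given: they have to be found in the camera images.
- pull_grip: upright black flat grip on the slide's free end: 12 mm thick along the rod (own x), 30 mm wide, top 25 mm above its origin, which is on its centre plane 100 mm above the bench; foot 66 mm below it. Rod axis 55 mm below the origin; pull towards own -x. Grasp from above, TCP at the origin, fingers on the two flat faces: all behind it is below 60 mm. It only slides, by gauge_slide plus reach_rod.
- rig: fixed base: aluminium plate 150 x 70 x 8 mm with two grey saddle blocks (top 55 mm) holding a level steel tube, 26 mm diameter, along its x axis, 45 mm above the bench; origin under the plate's centre, on the bench. The tube's mouth (30 mm bush) is at x = -65 mm; everything pulls out towards -x. At rest the grip's centre is at x = -140 mm.
- reach_rod (a joint): m the rod (14 mm diameter), with the gauge barrel (22 to 24 mm diameter, 55 mm long) on its end, is drawn out of the tube: 0 = home at the start, stop at 0.095. Its spring holds it home up to a pull of 10 N, then pulls back with 10 N + 60 N/m. At 0.072 the length ring has just come fully out of the tube mouth.
- gauge_slide (a joint): m the gauge slide (11 mm stem with the grip) is drawn out of the barrel: 0 at the start, stop at 0.045; spring 500 N/m from 0. At 0.015 (7.5 N) its ring has just come fully out, the rod still home; at 0.020 the rod begins to move; with the rod at 0.072 it reads about 0.029, the grip being 0.101 from its start. Friction 0.2 N in each.
- tube_mouth (a point): centre of the tube's mouth face, on the rod's axis
- rod_ring (a point): centre of the length ring, a 4 mm wide black band round the rod, hidden 70 mm inside the tube at the start; goal: this centre 2 mm outside the tube mouth
- barrel_mouth (a point): centre of the gauge barrel's mouth face, where the slide's stem comes out
- gauge_ring (a point): centre of the gauge ring, a 3 mm wide black band round the stem, hidden 13.5 mm inside the barrel at the start; first target: this centre 1.5 mm outside the barrel mouth
- oring_box: bystander: flat clear box of O-rings, 62 x 87 x 22 mm, origin under its centre; leave alone
- hex_keys: bystander: black folding hex key set, 24 x 90 x 18 mm, origin under its centre; leave alone
- standard: bystander: small round metal calibration standard standing upright, 21 mm diameter, 36 mm tall, origin under its centre; leave alone

How it is judged:
By the outcome, as a careful person would: the job done as asked, in the order asked, and still so for the second after the job is handed in, while the arm keeps its last pose, push and grip.
It also fails if it takes over 45 s, if anything falls off the work surface, if the arm or the gripper's body presses on something with over 40 N, if the wrist force passes 120 N, or if a joint passes its speed limit or range.

## Working session

There is one attempt and no reset: what is moved stays moved. The work goes in short steps, Python scripts to look and compute and a tool call to move; the robot and the scene stay as the last step left them, time stands still between calls to the robot, and variables do not carry over. Pictures are saved under pics/ and viewed, at most 10 in all, crops included, and the job is handed in when it is done.

```bash
ls; mkdir -p pics; python3 - <<'E'
from workcell import env
import cv2
for n in("side","top"):
    c=env.read_camera(n); cv2.imwrite(f"pics/{n}0.png",c["image"][:,:,::-1]); print(n,c["K"],c["D"],c["R"],c["t"])
s=env.get_state(); print(s)
E
```

```text
pics
workcell.py
side [[529.62373241   0.         318.60854331]
 [  0.         529.62373241 236.47821629]
 [  0.           0.           1.        ]] [0.00666189 0.         0.         0.         0.        ] [[ 0.92591493 -0.377701    0.00484717]
 [-0.13377205 -0.33988206 -0.93090559]
 [ 0.35325144  0.86129097 -0.36522771]] [-0.33378429  0.27815746  0.43785565]
top [[520.65298215   0.         332.68915064]
 [  0.         520.65298215 237.71779223]
 [  0.           0.           1.        ]] [-0.09954606  0.          0.          0.          0.        ] [[-0.0073076  -0.99961071 -0.02692624]
 [-0.98301459  0.01211911 -0.18312687]
 [ 0.1833819   0.02513067 -0.98272047]] [0.39424866 0.5390526  0.83459782]
{'clock': 0.1, 'joint_pos': array([ 1.17641005e+00,  3.13906825e-01,  4.50904124e-02,  1.30359817e+00,
       -1.30034184e-05,  1.43120625e+00]), 'qvel': array([ 0.00028382, -0.00125911,  0.00357965,  0.00092315, -0.00048321,
       -0.00108935]), 'tau': array([ 3.51764444e-03, -4.81724989e+01,  2.99245459e+01,  1.27591172e-02,
       -5.27369048e-05,  1.26639350e-05]), 'tcp_pos': array([0.14476986, 0.55603703, 0.24920764]), 'orientation': array([-2.07198625e-04,  1.27053717e-01,  9.91895508e-01, -7.82174872e-04]), 'wrist_force': array([-0.1309993 ,  0.85098644, -0.19268312]), 'ft_torque': array([0.04672634, 0.00886664, 0.04665206]), 'grip_force': 0.0, 'finger_gap': 0.08567226313206487}
```

View pics/top0.png

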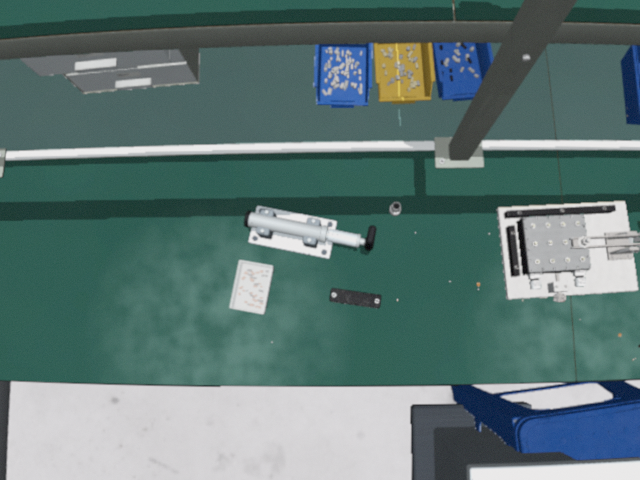

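View pics/side0.png

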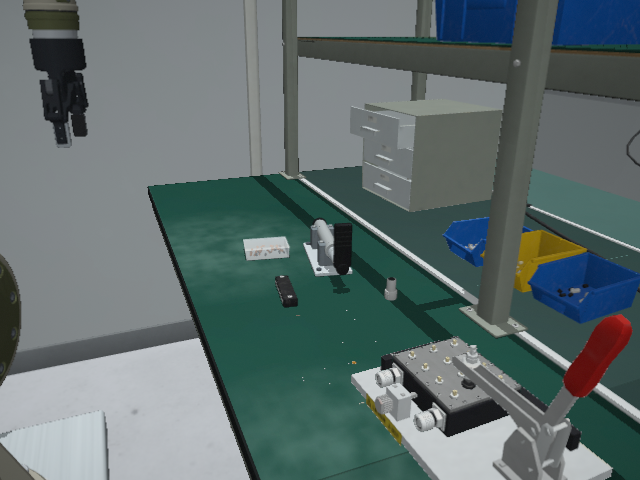

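The top view shows the rig at about (292,231), the grip at (371,238) and the standard at (396,208). The side view shows the grip at (343,248). Next I'll zoom in and measure.

```bash
cat > h.py <<'E'
from workcell import env
import cv2, numpy as np
def cam(n): return env.read_camera(n)
def ray(c,uv):
    p=cv2.undistortPoints(np.array([[uv]],float),c["K"],np.array(c["D"]))[0,0]
    d=c["R"].T@np.array([p[0],p[1],1.]); o=-c["R"].T@c["t"]; return o,d/np.linalg.norm(d)
def onplane(c,uv,z):
    o,d=ray(c,uv); return o+d*(z-o[2])/d[2]
def proj(c,X): return cv2.projectPoints(np.array(X,float).reshape(-1,1,3),cv2.Rodrigues(c["R"])[0],c["t"],c["K"],np.array(c["D"]))[0][:,0]
E
python3 - <<'E'
from h import *
c=cam("top"); im=c["image"]
a=cv2.resize(im[190:270,240:410],None,fx=4.7,fy=4.7,interpolation=cv2.INTER_CUBIC)
c2=cam("side"); b=cv2.resize(c2["image"][210:310,290:410],None,fx=5,fy=5,interpolation=cv2.INTER_CUBIC)
cv2.imwrite("pics/a.png",a[:,:,::-1]);cv2.imwrite("pics/b.png",b[:,:,::-1])
# white plate mask & black grip mask
hsv=cv2.cvtColor(im,cv2.COLOR_RGB2HSV); 
m=((hsv[...,1]<60)&(hsv[...,2]>110)).astype(np.uint8); m[:195]=0;m[265:]=0;m[:,:240]=0;m[:,345:]=0
print(cv2.minAreaRect(cv2.findNonZero(m)))
g=((im.max(2)<45)).astype(np.uint8); g[:220]=0;g[256:]=0;g[:,:358]=0;g[:,385:]=0
print(cv2.minAreaRect(cv2.findNonZero(g)),cv2.boundingRect(g))
E
```

```text
((292.0, 235.0), (58.0, 104.0), 90.0)
((369.5577087402344, 238.7115478515625), (8.040761947631836, 23.141704559326172), 11.309932708740234) (364, 227, 12, 24)
```

View pics/a.png

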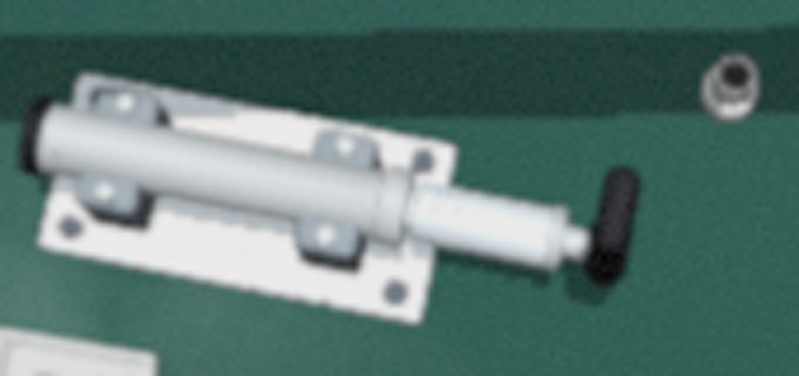

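View pics/b.png

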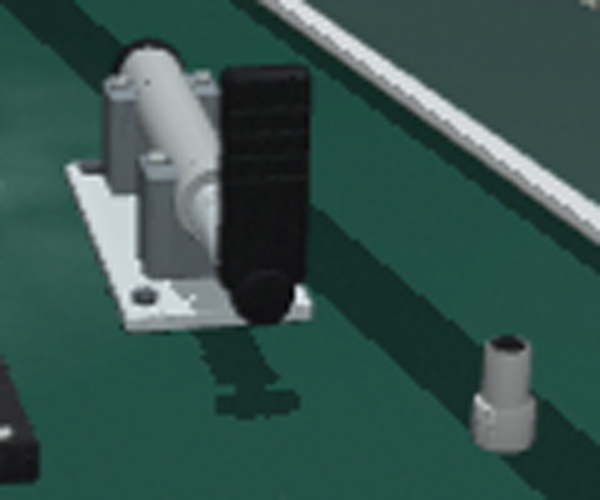

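Crop a puts the plate corners at (83,75), (455,146), (420,322) and (40,247), with the grip top near (620,220). Crop b shows the grip upright, with its top corners at (224,68) and (310,66). The standard is clear of the grip.

```bash
cat >> h.py <<'E'
def tool():
    s=env.get_state(); q=s["orientation"]
    from scipy.spatial.transform import Rotation as R
    return s,R.from_quat([q[1],q[2],q[3],q[0]])
E
python3 - <<'E'
from h import *
c=cam("top"); d=cam("side")
f=lambda p:(240+(p[0]+.5)/4.7-.5,190+(p[1]+.5)/4.7-.5)
g=lambda p:(290+(p[0]+.5)/5-.5,210+(p[1]+.5)/5-.5)
P=np.array([onplane(c,f(p),.008) for p in [(83,75),(455,146),(420,322),(40,247)]])
print(P.round(4)); print([np.linalg.norm(P[i]-P[i-1]).round(4) for i in range(4)])
ctr=P.mean(0); ax=(P[1]-P[0]+P[2]-P[3]); ax/=np.linalg.norm(ax); print("ctr",ctr,"pulldir",ax,np.degrees(np.arctan2(ax[1],ax[0])))
# tube axis
T=[onplane(c,f(p),.045) for p in [(38,139),(400,208)]]; t=T[1]-T[0];t/=np.linalg.norm(t);print("tube",T,np.degrees(np.arctan2(t[1],t[0])), np.linalg.norm(T[1]-T[0]))
G=[onplane(c,f(p),.125) for p in [(626,172),(612,278)]]; print("griptop?",G)
n=np.array([-ax[1],ax[0],0]); print("pred grip",ctr+.14*ax)
for z,u,v in[(0.125,(224,68),(310,66))]: print("side edges",onplane(d,g(u),z),onplane(d,g(v),z))
for u in(0,.005,-.005):
  G0=ctr+.14*ax; 
C=np.array([[*(G0+s*.006*ax+w*.015*n)[:2],.125] for s in(-1,1) for w in(-1,1)])
print((proj(c,C)-[239.6,189.6])*4.7); print((proj(d,C)-[289.6,209.6])*5)
s,R=tool(); print(s["clock"],s["tcp_pos"],R.as_matrix().round(3))
E
```

```text
[[0.6134 0.5281 0.008 ]
 [0.583  0.3832 0.008 ]
 [0.5147 0.3971 0.008 ]
 [0.5454 0.5434 0.008 ]]
[np.float64(0.0697), np.float64(0.1481), np.float64(0.0698), np.float64(0.1495)]
ctr [0.56411166 0.46293827 0.008     ] pulldir [-0.20528471 -0.9787023   0.        ] -101.84616604029145
tube [array([0.57967505, 0.53801853, 0.045     ]), array([0.55174551, 0.40297606, 0.045     ])] -101.68518609183391 0.13790042959841967
griptop? [array([0.54754069, 0.3237748 , 0.125     ]), array([0.5115782 , 0.32920182, 0.125     ])]
pred grip [0.5353718  0.32591995 0.008     ]
side edges [0.52378335 0.33365383 0.125     ] [0.55077175 0.32511726 0.125     ]
[[594.39945976 247.62610773]
 [611.07316397 161.2978298 ]
 [629.78525125 254.47929113]
 [646.23967058 168.04586583]]
[[217.282728    67.52504379]
 [306.68864461  62.32944094]
 [224.8941732   80.06445137]
 [315.3988515   74.72862487]]
0.3 [0.14486159 0.55630244 0.24967403] [[-0.968  0.252 -0.   ]
 [ 0.252  0.968 -0.001]
 [ 0.    -0.001 -1.   ]]
```

Plate and tube measurements agree: grip at about (0.535, 0.326, 0.1), pull direction (-0.205, -0.979). Moving to hover above it.

>>> nudge_tcp(
  increments=[
    [[-0.05, -0.014, 0.005, 0, 0, -0.006], [-0.1, -0.029, 0.01, 0, 0, -0.012], [-0.155, -0.044, 0.015, 0, 0, -0.018], [-0.21, -0.06, 0.02, 0, 0, -0.024], [-0.265, -0.076, 0.025, 0, 0, -0.03], [-0.32, -0.092, 0.03, 0, 0, -0.036], [-0.38, -0.108, 0.035, 0, 0, -0.042], [-0.435, -0.124, 0.04, 0, 0, -0.048]],
  ],
  jaw=0.085,
)

```text
clock: 1.3
tcp_pos: [0.5365, 0.3256, 0.2099]
orientation: [0.0, 0.103, 0.995, 0.0]
wrist_force: [0.8, 1.0, -0.0]
finger_gap: 0.085
grip_force: 0.0
```

>>> nudge_tcp(
  increments=[
    [[0, 0, 0, 0, 0, 0], [0, 0, 0, 0, 0, 0]],
  ],
)

```text
clock: 1.55
tcp_pos: [0.5344, 0.3266, 0.2096]
orientation: [-0.001, 0.104, 0.995, -0.0]
wrist_force: [-0.9, 0.8, -0.8]
finger_gap: 0.0853
grip_force: 0.0
```

```bash
python3 - <<'E'
from h import *
s,R=tool(); print(s["tcp_pos"],R.as_matrix().round(4),s["wrist_force"])
dx=np.array([.5352,.3259,.1])-s["tcp_pos"]; print(R.inv().apply(dx))
c=cam("side"); cv2.imwrite("pics/s1.png",cv2.resize(c["image"][120:320,200:460],None,fx=3,fy=3)[:,:,::-1])
E
```

```text
[0.53438668 0.32657383 0.20962325] [[-9.785e-01  2.062e-01 -1.200e-03]
 [ 2.062e-01  9.785e-01 -1.000e-04]
 [ 1.100e-03 -3.000e-04 -1.000e+00]] [-0.85764605  0.84007472 -0.77321985]
[-0.00105993 -0.00045794  0.10962225]
```

View pics/s1.png

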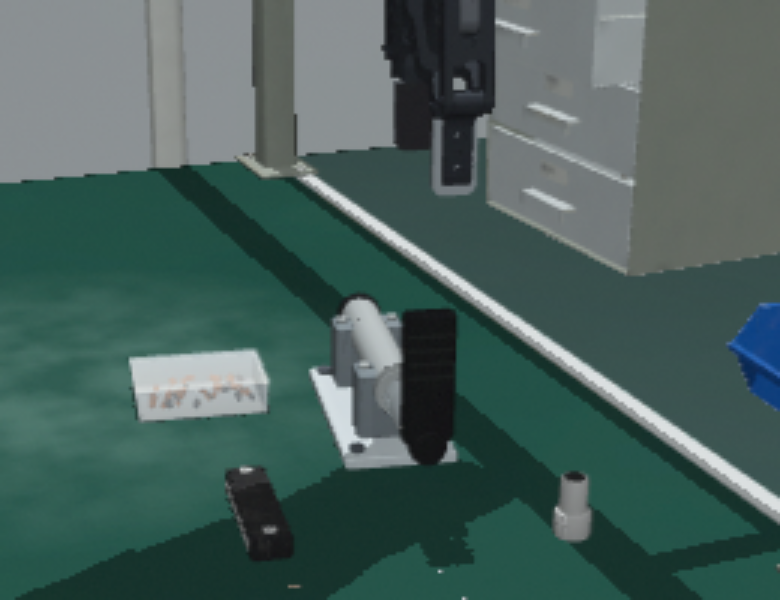

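The gripper hovers centred above the grip. Descending, then closing.

>>> nudge_tcp(
  increments=[
    [[0, 0, 0.025, 0, 0, 0], [-0.001, 0, 0.05, 0, 0, 0], [-0.001, 0, 0.075, 0, 0, 0], [-0.001, 0, 0.095, 0, 0, 0], [-0.001, 0, 0.11, 0, 0, 0], [-0.001, 0, 0.11, 0, 0, 0], [-0.001, 0, 0.11, 0, 0, 0]],
  ],
)

```text
clock: 2.48
tcp_pos: [0.5358, 0.3272, 0.101]
orientation: [0.001, 0.103, 0.995, 0.0]
wrist_force: [0.0, -0.1, 0.2]
finger_gap: 0.085
grip_force: 0.0
```

```bash
python3 - <<'E'
from h import *
s,R=tool(); print(s["tcp_pos"],s["wrist_force"]); print(R.inv().apply(np.array([.5352,.3259,.1])-s["tcp_pos"]))
E
```

```text
[0.53579659 0.32722123 0.10095616] [ 0.01113138 -0.05464939  0.24834674]
[ 0.00031456 -0.00141617  0.00095463]
```

>>> nudge_tcp(
  increments=[
    [[0, 0, 0, 0, 0, 0], [0, 0, 0, 0, 0, 0], [0, 0, 0, 0, 0, 0], [0, 0, 0, 0, 0, 0], [0, 0, 0, 0, 0, 0], [0, 0, 0, 0, 0, 0]],
  ],
  jaw=0.0,
  grip_force=50,
)

```text
clock: 3.22
tcp_pos: [0.5358, 0.3267, 0.1002]
orientation: [0.0, 0.103, 0.995, 0.0]
wrist_force: [0.1, -0.0, 1.1]
finger_gap: 0.0117
grip_force: 51.7
```

```bash
python3 - <<'E'
from h import *
for k in range(5):
  c=cam("top"); s,R=tool(); print(s["tcp_pos"],s["wrist_force"],s["wrist_force"]@[-.205,-.979,0],s["finger_gap"],s["grip_force"])
d=cam("side")
cv2.imwrite("pics/t2.png",np.hstack([cv2.resize(c["image"][190:270,270:410],(420,240))[:,:,::-1],cv2.resize(d["image"][180:300,270:410],(280,240))[:,:,::-1]]))
E
```

```text
[0.53581477 0.32672324 0.10020526] [-1.25176574  0.88282159  1.33035471] -0.6076703640327098 0.01130311713997126 51.68872833251953
[0.53579041 0.32673606 0.10023127] [-0.08461816  0.35934396  1.01633433] -0.33445100900116065 0.01144061524110834 51.70785427093506
[0.53576608 0.3267194  0.10017511] [0.03121895 1.01479003 1.17160815] -0.9998793256394507 0.011497760452772886 51.72496318817139
[0.53579928 0.32672504 0.10019938] [0.16168195 0.48045885 2.5481471 ] -0.5035140101674661 0.01141854165183389 51.74226701259613
[0.53578296 0.32670552 0.10017142] [1.16980809 0.00328258 2.42984297] -0.24302430825139532 0.01137359039614732 51.75789177417755
```

View pics/t2.png

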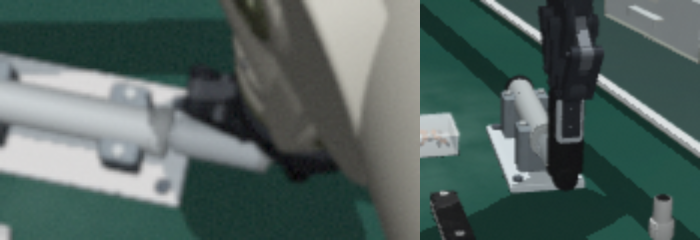

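Grip held. Drawing part of the gauge slide to calibrate force against displacement.

```bash
cat >> h.py <<'E'
AX=np.array([-.2045,-.9789,0]); P0=np.array([.53579,.32672,.1002])
def meas(n=8):
    L=[]
    for k in range(n):
        cam("top"); s,R=tool(); L.append([(s["tcp_pos"]-P0)@AX*1e3,-s["wrist_force"]@AX,s["wrist_force"]@np.array([AX[1],-AX[0],0]),s["wrist_force"][2],s["tcp_pos"][2]])
    L=np.array(L); print("disp mm, pull N, lat, Fz, z",L.mean(0).round(3),"sd",L.std(0)[:2].round(2),s["clock"],s["grip_force"],R.inv().apply(AX).round(4))
E
```

>>> nudge_tcp(
  increments=[
    [[0, -0.002, 0, 0, 0, 0], [0, -0.004, 0, 0, 0, 0], [0, -0.006, 0, 0, 0, 0], [0, -0.008, 0, 0, 0, 0], [0, -0.01, 0, 0, 0, 0], [0, -0.01, 0, 0, 0, 0]],
  ],
)

```text
clock: 4.28
tcp_pos: [0.5338, 0.3172, 0.1001]
orientation: [0.0, 0.103, 0.995, 0.001]
wrist_force: [1.2, 5.2, 0.6]
finger_gap: 0.0112
grip_force: 51.6
```

```bash
python3 -c "
from h import *
meas()"
```

```text
disp mm, pull N, lat, Fz, z [9.635 5.118 0.309 1.146 0.1  ] sd [0.03 0.65] 4.675 51.649407148361206 [-6.0e-04 -1.0e+00 -1.2e-03]
```

>>> nudge_tcp(
  increments=[
    [[0, -0.0015, 0, 0, 0, 0], [0, -0.003, 0, 0, 0, 0], [0, -0.0045, 0, 0, 0, 0], [0, -0.0055, 0, 0, 0, 0], [0, -0.0055, 0, 0, 0, 0]],
  ],
)

```text
clock: 5.3
tcp_pos: [0.5328, 0.3125, 0.1001]
orientation: [0.0, 0.103, 0.995, 0.001]
wrist_force: [1.7, 7.7, 0.5]
finger_gap: 0.0115
grip_force: 51.4
```

```bash
python3 - <<'E'
from h import *
meas(10)
d=cam("side");c=cam("top")
cv2.imwrite("pics/t3.png",np.hstack([cv2.resize(c["image"][200:250,300:380],(480,300))[:,:,::-1],cv2.resize(d["image"][220:290,300:370],(300,300))[:,:,::-1]]))
E
```

```text
disp mm, pull N, lat, Fz, z [ 1.4461e+01  7.4670e+00 -2.1300e-01 -8.0000e-03  1.0000e-01] sd [0.01 0.58] 5.8 51.4482843875885 [-2.0e-04 -1.0e+00 -2.4e-03]
```

View pics/t3.png

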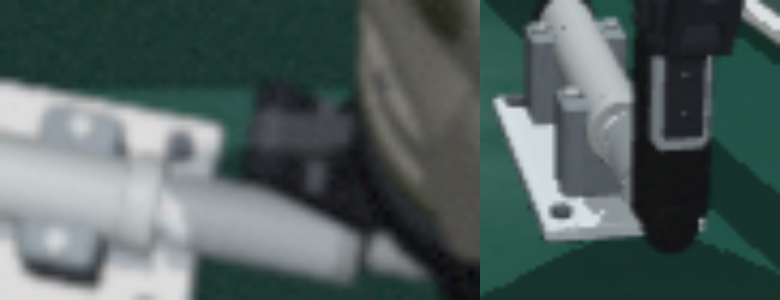

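The crop shows a dark band about 10 px wide at the barrel mouth near (365,262), so the gauge ring is almost exactly out, with the rod still home. I'll add about 0.8 mm and pause.

>>> nudge_tcp(
  increments=[
    [[0, -0.0008, 0, 0, 0, 0], [0, -0.0008, 0, 0, 0, 0], [0, -0.0008, 0, 0, 0, 0], [0, -0.0008, 0, 0, 0, 0], [0, -0.0008, 0, 0, 0, 0], [0, -0.0008, 0, 0, 0, 0], [0, -0.0008, 0, 0, 0, 0], [0, -0.0008, 0, 0, 0, 0]],
  ],
)

```text
clock: 6.9
tcp_pos: [0.5326, 0.3119, 0.1001]
orientation: [0.0, 0.103, 0.995, 0.001]
wrist_force: [1.3, 8.9, 0.6]
finger_gap: 0.0115
grip_force: 51.4
```

```bash
python3 - <<'E'
from h import *
meas(10)
c=cam("top");r=cv2.resize(c["image"][215:250,340:380],None,fx=12,fy=12,interpolation=cv2.INTER_CUBIC)
cv2.imwrite("pics/t4.png",r[:,:,::-1])
E
```

```text
disp mm, pull N, lat, Fz, z [15.153  8.041 -0.048 -0.154  0.1  ] sd [0.01 0.41] 7.4 51.42033934593201 [-1.0e-04 -1.0e+00 -2.6e-03]
```

View pics/t4.png

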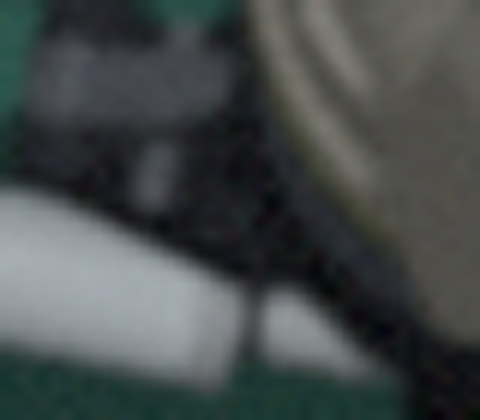

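The black gauge ring is fully visible just outside the barrel mouth at (255,320), and the pause has lasted over 1 s. Now pulling on smoothly.

>>> nudge_tcp(
  increments=[
    [[0, -0.001, 0, 0, 0, 0], [0, -0.003, 0, 0, 0, 0], [0, -0.006, 0, 0, 0, 0], [0, -0.01, 0, 0, 0, 0], [0, -0.014, 0, 0, 0, 0], [0, -0.018, 0, 0, 0, 0], [0, -0.022, 0, 0, 0, 0], [0, -0.026, 0, 0, 0, 0]],
  ],
)

```text
clock: 8.45
tcp_pos: [0.5274, 0.2872, 0.1001]
orientation: [0.0, 0.103, 0.995, 0.002]
wrist_force: [2.5, 12.3, -1.0]
finger_gap: 0.0114
grip_force: 51.2
```

>>> nudge_tcp(
  increments=[
    [[0, -0.004, 0, 0, 0, 0], [0, -0.008, 0, 0, 0, 0], [0, -0.012, 0, 0, 0, 0], [0, -0.016, 0, 0, 0, 0], [0, -0.02, 0, 0, 0, 0], [0, -0.024, 0, 0, 0, 0], [0, -0.028, 0, 0, 0, 0], [0, -0.032, 0, 0, 0, 0]],
  ],
)

```text
clock: 9.45
tcp_pos: [0.5208, 0.2563, 0.1]
orientation: [0.0, 0.102, 0.995, 0.003]
wrist_force: [2.1, 13.6, -2.3]
finger_gap: 0.0113
grip_force: 51.1
```

>>> nudge_tcp(
  increments=[
    [[0, -0.004, 0, 0, 0, 0], [0, -0.008, 0, 0, 0, 0], [0, -0.012, 0, 0, 0, 0], [0, -0.016, 0, 0, 0, 0], [0, -0.02, 0, 0, 0, 0], [0, -0.023, 0, 0, 0, 0], [0, -0.025, 0, 0, 0, 0], [0, -0.026, 0, 0, 0, 0]],
  ],
)

```text
clock: 10.45
tcp_pos: [0.5154, 0.2311, 0.1]
orientation: [0.0, 0.102, 0.995, 0.003]
wrist_force: [2.3, 13.8, -3.0]
finger_gap: 0.0113
grip_force: 51.0
```

```bash
python3 - <<'E'
from h import *
meas(8)
c=cam("top");r=cv2.resize(c["image"][205:265,305:405],None,fx=7,fy=7,interpolation=cv2.INTER_CUBIC)
cv2.imwrite("pics/t5.png",r[:,:,::-1])
E
```

```text
disp mm, pull N, lat, Fz, z [97.764 14.047  0.501 -2.245  0.1  ] sd [0.04 0.68] 10.85 51.018526554107666 [ 0.001  -1.     -0.0055]
```

View pics/t5.png

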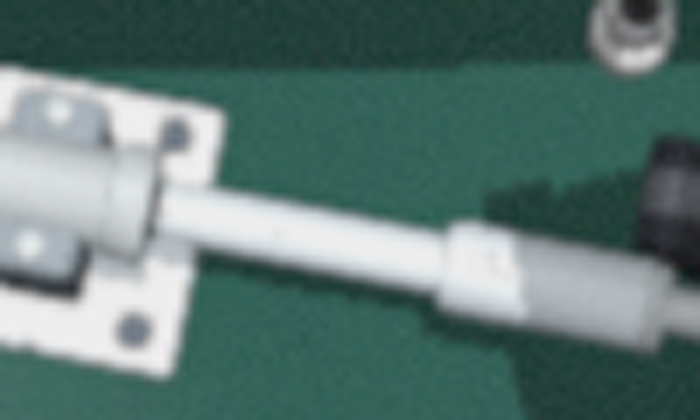

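The rod is extended, with only a thin dark sliver at the tube mouth near (152,215), so the ring is partly out. I need about 3.6 mm more.

>>> nudge_tcp(
  increments=[
    [[0, -0.001, 0, 0, 0, 0], [0, -0.002, 0, 0, 0, 0], [0, -0.003, 0, 0, 0, 0], [0, -0.0036, 0, 0, 0, 0], [0, -0.0036, 0, 0, 0, 0], [0, -0.0036, 0, 0, 0, 0]],
  ],
)

```text
clock: 11.65
tcp_pos: [0.5147, 0.2276, 0.1]
orientation: [0.0, 0.102, 0.995, 0.003]
wrist_force: [3.5, 14.6, -2.5]
finger_gap: 0.0115
grip_force: 51.0
```

```bash
python3 - <<'E'
from h import *
meas(8)
c=cam("top");r=cv2.resize(c["image"][215:255,315:385],None,fx=11,fy=11,interpolation=cv2.INTER_CUBIC)
cv2.imwrite("pics/t6.png",r[:,:,::-1])
E
```

```text
disp mm, pull N, lat, Fz, z [ 1.01287e+02  1.42510e+01  4.91000e-01 -2.24300e+00  1.00000e-01] sd [0.01 0.62] 12.05 51.01154923439026 [ 0.001  -1.     -0.0056]
```

View pics/t6.png

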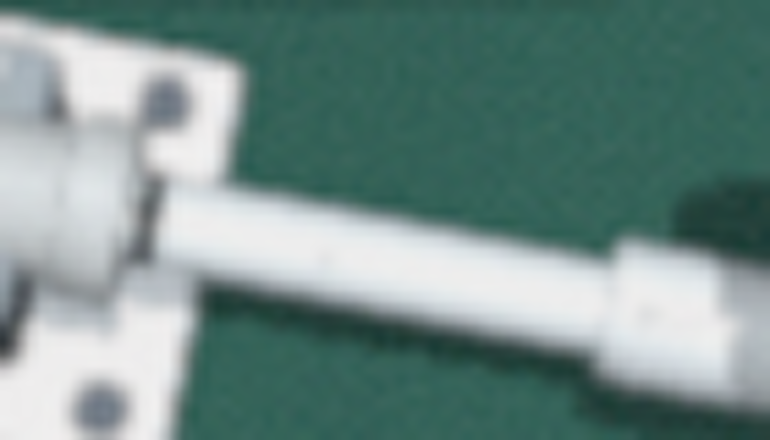

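The top crop shows the black length ring as a full-width band at the tube mouth near (147,220), so it is just out. Displacement and force balance agree, giving the rod at about 0.0726. Handing in.

```bash
python3 -c "
from workcell import env
print(env.hand_in())"
```

```text
the job is handed in; nothing more can be done
None
```

I handed the job in with the grip still held: the gauge ring was drawn just out first and held there for over 1 s, then the rod was pulled smoothly until its length ring was just clear of the tube mouth (estimated at 0.0726 m), with nothing else touched.

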